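Index the dish turntable to the amber bottle

ROBOT

A 7-joint arm with a two-finger parallel gripper is mounted at the origin on a cart in front of the work surface, level with it; the furniture and walls round the work are solid. World frame = base frame: x ahead of the robot, y to its left, z up, the work surface at z = 0. Lengths are in m, angles in rad, forces in N, time in s.
With the tool pointing down it reaches from about 0.4 to 0.85 m from the base axis. Payload 10.4 kg.
Tool frame: the origin (TCP) lies on the centre line of the jaws, within the pads' length; the fingertips stand 14 mm ahead of it and the grasp point (between the pads) lies 5 mm behind it (manip.tip_reach is the distance from the TCP to the fingertips, in m); z points along the fingers, y is the line along which they close (so a half turn about z gives the same grasp; the last joint's range is limited). The gripper opens to 85 mm and grips with 20 to 120 N. Pads are 22 mm wide; open, the fingers measure 114 mm over their backs; the gripper's body (76 mm by 85 mm) begins 54 mm behind the grasp point. The pads swing forward as they close: fully open they stand 13 mm farther back than shut.
Start: joints at [-1.291, 0.332, -0.065, 1.46, 0.022, 1.35, -0.088], TCP at [0.186, 0.597, 0.245] pointing down, gripper open.
Joint ranges: [-2.6, 2.6], [-0.5, 2.12], [-1.47, 1.34], [0.16, 2.42], [-1.27, 4.41], [0.06, 2.06], [-2.6, 2.6]. Speed limits (rad/s): [2.22, 2.22, 2.79, 2.79, 3.14, 3.14, 3.14].

INTERFACE

Orientations are given as a unit quaternion [x, y, z, w].
In Python, from workcell import manip gives the robot as it stands.
- The arm moves only by the shell command python3 -m pendant 'ROWS' [FORCE]. ROWS is JSON, a list of rows, each a list of 7 numbers: the shift along the tool's x, y, z in units of 50 mm (1.0 is 50 mm), then the turn, a rotation vector about the tool's x, y, z in units of 8 degrees (1.0 is 8 degrees), then the opening, from -1 (shut) to 1 (fully open), so that 0 is half open. In form: [[dx, dy, dz, ax, ay, az, jaw], ...]. A call has exactly 10 rows; each row is the pose to reach, as a shift and turn from the pose commanded when the call began, along the tool's axes at that moment; what a row does not reach only later rows make up. A row lasts 1/8 s, in which the tool goes at most 62.5 mm and 10.7 degrees, less where a joint would pass 70% of its speed; a pose out of reach is approached as far as the arm can. A call with a gripper value outside its range is refused whole. The fingers move at their own pace and stop on an object; FORCE is the grip in N (left out, the last holds). Time passes only in rows, so rows that repeat a pose let the fingers close, or fill a call up. It gives the time, the measured TCP pose, the force, the opening and the grip force at its end, in the units of the state.
- manip.get_obs(): the state, without advancing time (a new reading comes with each control period).
- manip.camera(name): name is "scene" or "top" or "wrist"; returns (picture, depth): 420x560x3 uint8, red, green, blue; 420x560 float32, m along the optical axis (not along the pixel's ray), 0 where there is no reading.
- manip.get_calibration(name): a dict with "fx", "fy", "cx", "cy" (pixels), "xyz" and "orientation" of the camera in the world. Camera axes: x right, y up, looking along -z (the intrinsics and any distortion apply to the point x, -y, -z); pixel columns grow to the right and rows downward; lengths in m; the calibration is good to about 2 mm. A picture is of the moment at which its call begins: read the wrist's pose just before it. get_calibration takes no time and is no camera call; for the wrist camera it gives the pose at the moment of the call.
- manip.hand_in(): hands the job in; it is judged then, once.
Trained networks look in the newest picture that a camera, given by its name, has taken for a name from the list of things; names that differ only in an ending like _2 or _b are one class to them, and where a whole thing is asked for, a point or a joint stands for the part that bears it (a point fixed in the world has none). Each returns a list of dicts, best first, with "p" (0 to 1); they miss things now and then, are a little off and sometimes report something else, mostly with a low value. They report only what shows in the picture. A call takes as long as a camera call. They do not tell look-alikes from the thing itself.
- manip.find_in(thing, camera): "box" ([left, top, right, bottom] in pixels, round what is visible of it).
- manip.trace(thing, camera): "pixels" (420x560 bool, what is visible of it) and "box" ([left, top, right, bottom] in pixels, round what is visible of it).
- manip.tip_of(thing, camera): "pixel" ([column, row] in pixels: a listed point, or the origin of a listed thing).
The state is a dict: "clock": time; "joint_pos": joint angles; "joint_velocities": joint speeds; "tau": joint torques, N m; "position": TCP position; "ee_rot": TCP orientation; "ft_force": force on the tool from outside, world axes, zero at the start; "torque": the same for the moment, N m; "grip_width": opening from 0.0 (shut) to 1.0 (fully open); "grasp_force": force on a finger pad.
Only numpy, scipy, OpenCV 4.12 (cv2) and the standard library are available. Lean on these libraries where they do the work, as an engineer would, in place of code of your own. Each camera call takes 0.05 s, during which the arm holds its last target. There are 200 camera calls.

TASK

Bring the open dish with the plantlets one notch round on the turntable, to the side where the amber bottle stands: pull the red spring ring up out of its notch, turn the table that way, and let the ring drop fully home in the next notch. The next notch is hidden and only roughly a sixth of a turn on, so find it by feel under light force: never turn hard against the index pin or press it down hard, and never turn the table to the other side. Let go of the ring at the end, and leave the bottles and the other loose things where they stand.

Things in the scene. Friction and masses are not known exactly. Their poses are not given: they have to be found in the camera images.
- base: Grey round foot of the turntable, fixed to the bench, 172 mm across, 39 mm high, with a yellow pointer at its front, 109 mm from the axis. Origin on the bench under the turning axis; its -x axis points through the yellow pointer (roughly to the robot), z up
- turntable (a joint): Turning of the white disc (190 mm across, top 52 mm above the bench, with three fixed dishes no higher than 80 mm above the bench) about its vertical axis, rad, positive anticlockwise seen from above: the plantlet dish goes from the front to base's -y side. Starts within 0.03 of 0, travel -1.5 to 1.5. Turns with about 0.02 N m, and 0.05 N m more while the pin rides on the track
- ring (a joint): Height of the red spring ring above fully home, m: 0 is home (pin 8 mm deep in a notch), about 0.007 is the pin standing on the track between notches, 0.010 or more is clear to turn, 0.020 the end of travel. The spring presses it down with 9 N at home, 14 N at full lift; damped, 30 N s/m, it falls by itself when let go
- index_pin: The 8 mm round-ended pin that moves with the ring, out of sight in the foot. It rides on a hidden flat track 40 mm from the axis with three notches: the front one at turntable angle 0, one between 0.80 and 1.30 rad, one between -1.30 and -0.80 rad; the exact places differ each time and are not told. Play in a notch about 0.04 rad either way. Origin on the turning axis, at bench height when home
- ring_grip (a point): Middle of the red ring, a flat upright pull tab with an eye, on the turning axis: 40 mm wide along this frame's x axis, 12 mm thick along its y axis (pinch it here), 36 mm high; 113 mm above the bench when home. Below it only its 12 mm stem, down to a 40 mm hub whose top is 45 mm below this point when home. It turns with the disc; its -x axis points to the plantlet dish
- plantlet_seat (a point): Centre of the underside of the open dish with green plantlets (62 mm across), fixed on the disc 59.5 mm from the axis; it starts at the front, over the yellow pointer
- bottle_amber: Amber glass bottle with a black cap, 50 mm across and 86 mm high, standing loose beside the turntable, left or right of its front. Origin at the centre of its foot
- bottle_clear: Clear bottle of pale medium with a white cap, 58 mm across and 103 mm high, standing loose on the other side. Origin at the centre of its foot
- timer: White bench timer lying flat, 58 x 62 x 18 mm, loose. Origin at the centre of its underside
- beaker: Small clear beaker, 47 mm across and 57 mm high, loose. Origin at the centre of its underside
Not all that is in view belongs to the job. Of the things that look like the base, the smaller one is meant.

How it is judged:
On the way, in this order (a step that is already met when the one before it is completed fails the run):
1. the ring is pulled up clear of the front notch before the table is turned (value of joint ring above 0.008 m and value of joint turntable between -0.15 and 0.15 rad), for 0.1 s.
2. the table is turned more than 0.4 rad to the amber bottle's side with the pin out (value of joint ring above 0.006 m and ((y of bottle_amber in the frame of base below 0 m and value of joint turntable above 0.4 rad) or (y of bottle_amber in the frame of base above 0 m and value of joint turntable below -0.4 rad))), for 0.1 s.
At the end, for the whole second after the job is handed in: The turntable stands still in the notch on the amber bottle's side (0.74 to 1.35 rad from the start, on that side) and the ring is home, less than 2.5 mm up, let go (value of joint ring below 0.0025 m and angular speed of index_pin below 0.05 rad/s and ((y of bottle_amber in the frame of base below 0 m and value of joint turntable between 0.74 and 1.35 rad) or (y of bottle_amber in the frame of base above 0 m and value of joint turntable between -1.35 and -0.74 rad))); the robot touches nothing.
It fails at once if the index pin is forced against its track or a notch side with more than 40 N (contact force between index_pin and base above 40 N).
It fails at once if the table is turned more than 0.3 rad to the other side ((y of bottle_amber in the frame of base above 0 m and value of joint turntable above 0.3 rad) or (y of bottle_amber in the frame of base below 0 m and value of joint turntable below -0.3 rad)).
It fails at once if a bottle, the timer or the beaker is shifted more than 15 mm (distance of any of bottle_amber, bottle_clear, timer, beaker from where it was at the start of the episode above 0.015 m).
It also fails if it takes over 61 s, if anything falls off the work surface, if the arm or the gripper's body presses on something with over 40 N, if the wrist force passes 120 N, or if a joint passes its speed limit or range.

## Working session

There is one attempt and no reset: what is moved stays moved. The work goes in short steps, Python scripts to look and compute and a shell command to move; the robot and the scene stay as the last step left them, time stands still between calls to the robot, and variables do not carry over. Pictures are saved under pics/ and viewed, at most 10 in all, crops included, and the job is handed in when it is done.

```bash
mkdir -p pics; cat > h.py <<'E'
import numpy as np, cv2
from workcell import manip
from scipy.spatial.transform import Rotation as R
def ray(cal,u,v):
    d=np.array([(u-cal["cx"])/cal["fx"],-(v-cal["cy"])/cal["fy"],-1.])
    return R.from_quat(cal["orientation"]).apply(d)
def at(cal,u,v,dep): return np.array(cal["xyz"])+ray(cal,u,v)*dep
def atz(cal,u,v,z):
    d=ray(cal,u,v);p=np.array(cal["xyz"]);return p+d*(z-p[2])/d[2]
def save(n,p,s=1): cv2.imwrite(n,cv2.resize(p[...,::-1],None,fx=s,fy=s,interpolation=cv2.INTER_CUBIC))
E
python3 - <<'E'
from h import *
print(manip.get_obs())
P={}
for c in("top","scene"):
    P[c]=manip.camera(c)[0]
    print(c,manip.get_calibration(c))
    for t in("base","ring_grip","plantlet_seat","bottle_amber","bottle_clear"):
        print(c,t,[(np.round(r["pixel"]).tolist(),round(r["p"],2)) for r in manip.tip_of(t,c)[:3]],[(np.round(r["box"]).tolist(),round(r["p"],2)) for r in manip.find_in(t,c)[:3]])
save("pics/a.png",P["top"]);save("pics/b.png",P["scene"])
E
```

```text
{'clock': 0.0, 'joint_pos': array([-1.29057016,  0.33285155, -0.06470413,  1.4609742 ,  0.02159711,
        1.34988532, -0.08850383]), 'joint_velocities': array([ 2.21007644e-04,  1.87726264e-03, -4.48793659e-04,  1.14639016e-03,
       -1.27821433e-03, -1.03064379e-05,  1.53637124e-03]), 'tau': array([-5.55192273e-04, -6.25454807e+01,  4.87047946e-02, -3.91603839e+01,
        1.61791651e-02,  1.01357579e-02, -4.22947736e-06]), 'position': array([0.18627941, 0.59621159, 0.24451292]), 'ee_rot': array([ 1.50824724e-01,  9.88560264e-01, -7.07418035e-04, -7.60078705e-05]), 'ft_force': array([0.01050127, 0.57340824, 0.06428557]), 'torque': array([-0.0245708 , -0.01475012, -0.01895041]), 'grasp_force': 0.0, 'grip_width': 1.0022945167390604}
top {'fx': 536.1882522789238, 'fy': 536.1882522789238, 'cx': 278.0545501484865, 'cy': 214.43101395735258, 'xyz': array([ 0.09560938, -0.21834292,  1.77260345]), 'orientation': array([ 0.11270863, -0.07600857, -0.57248504,  0.80856684])}
top base [([398.0, 267.0], 0.84)] [([362.0, 233.0, 433.0, 307.0], 0.61)]
top ring_grip [([244.0, 210.0], 0.47), ([272.
[... 403 characters left out ...]
rray([-0.3715693 , -0.60339662,  0.76256755]), 'orientation': array([ 0.42835285, -0.23713238, -0.4281762 ,  0.75957041])}
scene base [([250.0, 240.0], 0.89), ([426.0, 300.0], 0.67)] [([379.0, 257.0, 482.0, 334.0], 0.8), ([223.0, 240.0, 279.0, 257.0], 0.69)]
scene ring_grip [([247.0, 206.0], 0.52)] [([217.0, 198.0, 283.0, 245.0], 0.6), ([242.0, 198.0, 256.0, 223.0], 0.47)]
scene plantlet_seat [([233.0, 231.0], 0.96)] [([220.0, 202.0, 281.0, 246.0], 0.78), ([241.0, 197.0, 257.0, 220.0], 0.62), ([139.0, 223.0, 161.0, 242.0], 0.34)]
scene bottle_amber [([205.0, 232.0], 0.7)] [([199.0, 205.0, 211.0, 235.0], 0.95)]
scene bottle_clear [([263.0, 272.0], 0.87)] [([253.0, 236.0, 275.0, 275.0], 0.64)]
```

View pics/a.png

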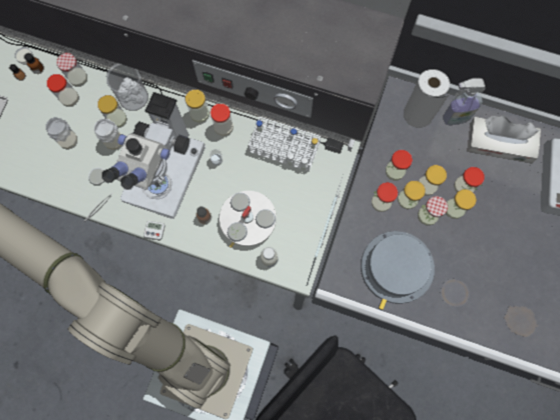

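View pics/b.png

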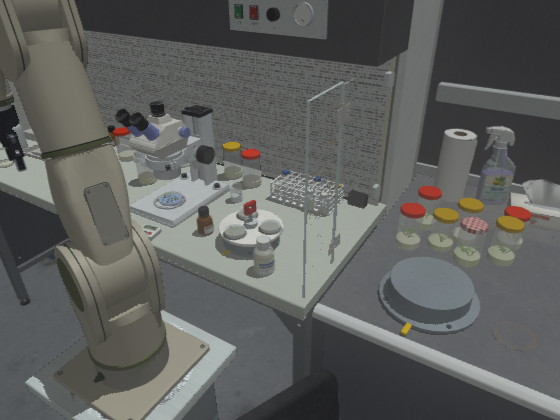

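Two things look like the base: the big grey one at top (398,267), with no white disc, and the small one under the white disc at top (247,218), which has the red ring and three dishes. The small one fits the description. I'll check it in one enlarged crop.

```bash
python3 - <<'E'
from h import *
P,D=manip.camera("top");c=manip.get_calibration("top")
S,E=manip.camera("scene");cs=manip.get_calibration("scene")
a=cv2.resize(P[170:290,170:330],None,fx=4.9,fy=2.45*2,interpolation=2)
save("pics/c.png",P[175:285,180:340],4.9)
save("pics/d.png",S[60:300,180:360],2.5)
for n,u,v,z in(("disc",247,218,.052),("ring",246,211,.113),("amber",204,214,.086),("clear",268,255,.103),("timer",153,231,.018),("bigbase",398,267,.05),("beaker",215,158,.03)):
    print(n,atz(c,u,v,z).round(3),at(c,u,v,D[v,u]).round(3))
for n,u,v in(("ring",250,208),("ptr",224,253),("shieldtop",350,85),("shieldfoot",334,242),("shield near",306,265)):
    print(n,at(cs,u,v,E[v,u]).round(3))
for t in("ring","turntable","plantlet_seat","timer","beaker"):
    print(t,[(np.round(r["box"]).tolist(),round(r["p"],2)) for r in manip.find_in(t,"top")[:3]])
E
```

```text
disc [0.5   0.045 0.052] [0.496 0.043 0.068]
ring [0.506 0.047 0.113] [0.503 0.045 0.127]
amber [0.458 0.177 0.086] [0.459 0.178 0.083]
clear [ 0.396 -0.068  0.103] [ 0.396 -0.067  0.101]
timer [0.36  0.334 0.018] [0.361 0.336 0.011]
bigbase [ 0.508 -0.474  0.05 ] [ 0.508 -0.474  0.05 ]
beaker [0.671 0.229 0.03 ] [0.677 0.234 0.012]
ring [0.508 0.046 0.108]
ptr [0.4   0.065 0.008]
shieldtop [ 0.888 -0.077  0.388]
shieldfoot [ 0.522 -0.217  0.075]
shield near [ 0.479 -0.157  0.001]
ring []
turntable [([219.0, 191.0, 276.0, 245.0], 0.9)]
plantlet_seat [([220.0, 189.0, 279.0, 249.0], 0.73)]
timer [([146.0, 224.0, 168.0, 241.0], 0.62)]
beaker [([208.0, 150.0, 223.0, 167.0], 0.55)]
```

View pics/c.png

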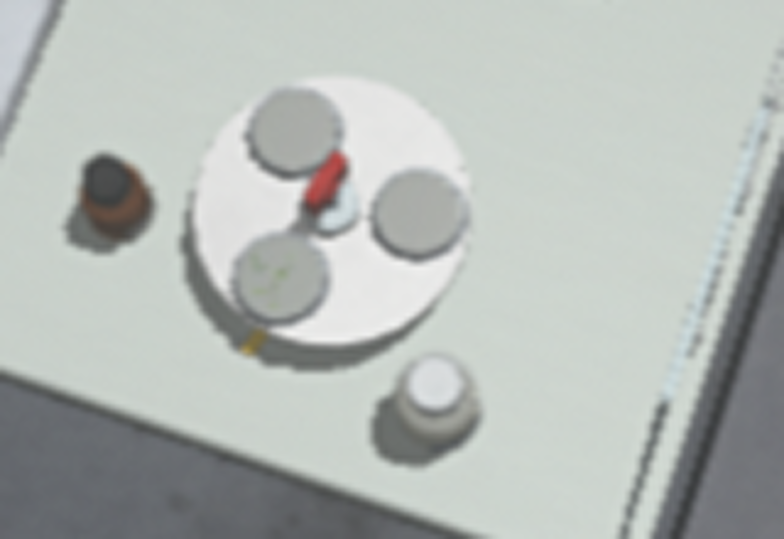

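View pics/d.png

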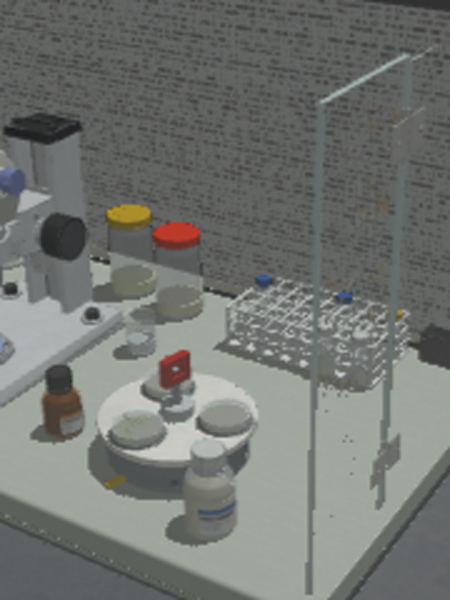

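The crop confirms the small turntable: yellow pointer at its front (crop 255,342), plantlet dish over it, red tab in the middle, amber bottle on the left (crop 110,190), clear bottle on the right (crop 435,385). The amber bottle is on base's +y side, so the turn is clockwise, with the joint going negative. A glass screen stands at y≈-0.2, so I'll stay left of it. Moving above the ring now.

```bash
python3 -m pendant '[[-1,-0.9,0,0,0,0,1],[-2,-1.8,0,0,0,0,1],[-3,-2.7,0,0,0,-0.2,1],[-4,-3.6,0,0,0,-0.4,1],[-5,-4.5,0,0,0,-0.6,1],[-6,-5.4,0,0,0,-0.8,1],[-7,-6.3,0,0,0,-0.8,1],[-8,-7.2,0,0,0,-0.8,1],[-8.8,-7.9,0,0,0,-0.8,1],[-9.3,-8.6,0,0,0,-0.8,1]]'
python3 -m pendant '[[0,0,0,0,0,0,1],[0,0,0,0,0,0,1],[0,0,0,0,0,0,1],[0,0,0,0,0,0,1],[0,0,0,0,0,0,1],[0,0,0,0,0,0,1],[0,0,0,0,0,0,1],[0,0,0,0,0,0,1],[0,0,0,0,0,0,1],[0,0,0,0,0,0,1]]'
python3 - <<'E'
from h import *
P,D=manip.camera("wrist");c=manip.get_calibration("wrist");o=manip.get_obs()
print(o["position"],R.from_quat(o["ee_rot"]).as_matrix().round(3).tolist(),o["joint_pos"].round(2))
for t in("ring_grip","plantlet_seat","base"):
    print(t,[(np.round(r["pixel"]).tolist(),round(r["p"],2)) for r in manip.tip_of(t,"wrist")[:3]])
m=manip.trace("ring_grip","wrist")
red=(P[...,0].astype(int)>1.8*np.maximum(P[...,1],P[...,2]))&(P[...,0]>70)&(D>0)
v,u=np.nonzero(red);W=np.array([at(c,a,b,D[b,a]) for a,b in zip(u,v)])
k=W[:,2]>0.115;T=W[k];print(len(W),len(T),W[:,2].max())
r=cv2.minAreaRect(T[:,:2].astype(np.float32)*1000);print(r)
save("pics/e.png",P)
E
```

```text
clock: 2.7
position: [0.4994, 0.0539, 0.2456]
ee_rot: [0.095, 0.995, 0.0, 0.0]
ft_force: [0.8, 1.3, -0.5]
grip_width: 0.997
grasp_force: 0.0
clock: 3.95
position: [0.4985, 0.0556, 0.2453]
ee_rot: [0.095, 0.995, 0.0, -0.0]
ft_force: [-0.4, -0.6, 0.5]
grip_width: 1.005
grasp_force: 0.0
[0.49846565 0.05562326 0.24527685] [[-0.982, 0.19, -0.0], [0.19, 0.982, 0.0], [0.0, 0.0, -1.0]] [-0.64  0.05  0.45  1.8  -0.02  1.3   1.2 ]
ring_grip [([264.0, 212.0], 0.89), ([145.0, 106.0], 0.71)]
plantlet_seat []
base [([394.0, 118.0], 0.42)]
690 666 0.13319262433822981
((502.0198974609375, 45.58700180053711), (10.853414535522461, 38.03006362915039), 74.2058334350586)
```

View pics/e.png

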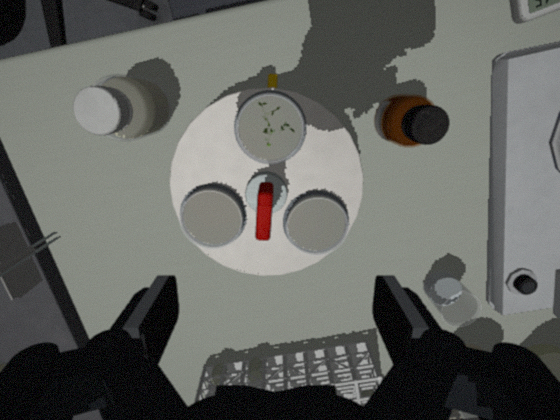

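```bash
python3 - <<'E'
from h import *
P,D=manip.camera("wrist");c=manip.get_calibration("wrist")
red=(P[...,0].astype(int)>1.8*np.maximum(P[...,1],P[...,2]))&(P[...,0]>70)&(D>0)
v,u=np.nonzero(red);W=np.array([at(c,a,b,D[b,a]) for a,b in zip(u,v)])
for z in(.12,.126,.129):
    T=W[W[:,2]>z][:,:2]
    if len(T)>20:
        r=cv2.minAreaRect(T.astype(np.float32)*1000);w,V=np.linalg.eigh(np.cov(T.T));print(z,len(T),T.mean(0).round(4),V[:,0],r)
H=np.array([[at(c,a,b,D[b,a]) for a in range(150,380)] for b in range(80,290)]);Z=H[...,2]
g=(Z>.046)&(Z<.056);X=H[g][:,:2]
print("disc box",cv2.minEnclosingCircle(X[::3].astype(np.float32)*1000))
print("dish",atz(c,270,129,.078),"ptr",atz(c,272,80,.005))
E
```

```text
0.12 662 [0.5012 0.0458] [-0.26399878 -0.96452301] ((501.9715576171875, 45.60301971435547), (10.830748558044434, 38.03037643432617), 74.31275177001953)
0.126 662 [0.5012 0.0458] [-0.26399878 -0.96452301] ((501.9715576171875, 45.60301971435547), (10.830748558044434, 38.03037643432617), 74.31275177001953)
0.129 652 [0.5014 0.0458] [-0.26540876 -0.96413598] ((501.9715576171875, 45.60301971435547), (10.830748558044434, 38.03037643432617), 74.31275177001953)
disc box ((485.47991943359375, 29.028141021728516), 117.09403228759766)
dish [0.44402481 0.06139172 0.078     ] ptr [0.40316243 0.0705326  0.005     ]
```

```bash
python3 -m pendant '[[-0.1,-0.18,0.2,0,0,0.3,1],[-0.1,-0.18,0.6,0,0,0.56,1],[-0.1,-0.18,1.0,0,0,0.56,1],[-0.1,-0.18,1.4,0,0,0.56,1],[-0.1,-0.18,1.7,0,0,0.56,1],[-0.1,-0.18,1.7,0,0,0.56,1],[-0.1,-0.18,1.7,0,0,0.56,1],[-0.1,-0.18,1.7,0,0,0.56,1],[-0.1,-0.18,1.7,0,0,0.56,1],[-0.1,-0.18,1.7,0,0,0.56,1]]'
python3 - <<'E'
from h import *
P,D=manip.camera("wrist");c=manip.get_calibration("wrist");o=manip.get_obs()
print(o["position"],R.from_quat(o["ee_rot"]).as_matrix().round(3).tolist())
red=(P[...,0].astype(int)>1.8*np.maximum(P[...,1],P[...,2]))&(P[...,0]>70)&(D>0)
v,u=np.nonzero(red);W=np.array([at(c,a,b,D[b,a]) for a,b in zip(u,v)])
T=W[W[:,2]>.128][:,:2]
print(len(T),W[:,2].max(),cv2.minAreaRect(T.astype(np.float32)*1000))
save("pics/f.png",P)
E
```

```text
clock: 5.5
position: [0.5018, 0.0459, 0.1605]
ee_rot: [0.134, 0.991, 0.0, 0.0]
ft_force: [0.3, 0.6, 0.7]
grip_width: 1.0
grasp_force: 0.0
[0.50173646 0.04591205 0.16046499] [[-0.964, 0.266, 0.0], [0.266, 0.964, 0.0], [-0.0, 0.0, -1.0]]
1154 0.1326575611749868 ((502.5959777832031, 45.159236907958984), (10.560491561889648, 37.754150390625), 75.00410461425781)
```

View pics/f.png

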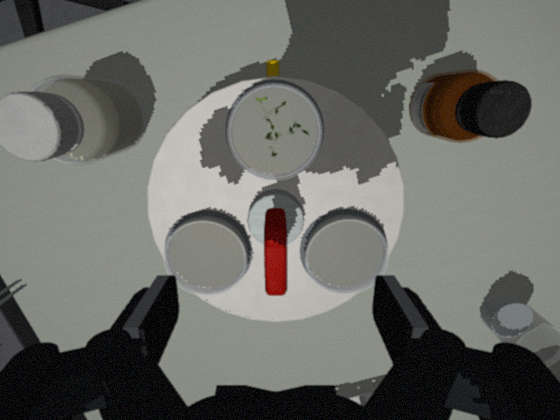

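The tab (cols 266–287) is centred between the jaws (177/375) and parallel to the pads. Going down and closing.

```bash
python3 -m pendant '[[0,0,0.4,0,0,0,1],[0,0,0.8,0,0,0,1],[0,0,1.0,0,0,0,1],[0,0,1.0,0,0,0,1],[0,0,1.0,0,0,0,0.2],[0,0,1.0,0,0,0,-0.5],[0,0,1.0,0,0,0,-1],[0,0,1.0,0,0,0,-1],[0,0,1.0,0,0,0,-1],[0,0,1.0,0,0,0,-1]]' 60
python3 -m pendant '[[0,0,0,0,0,0,-1],[0,0,0,0,0,0,-1],[0,0,-0.05,0,0,0,-1],[0,0,-0.1,0,0,0,-1],[0,0,-0.15,0,0,0,-1],[0,0,-0.2,0,0,0,-1],[0,0,-0.25,0,0,0,-1],[0,0,-0.28,0,0,0,-1],[0,0,-0.28,0,0,0,-1],[0,0,-0.28,0,0,0,-1]]' 60
```

```text
clock: 6.8
position: [0.5018, 0.0459, 0.1106]
ee_rot: [0.134, 0.991, 0.0, 0.0]
ft_force: [-1.4, 0.0, 4.5]
grip_width: 0.129
grasp_force: 58.6
clock: 8.05
position: [0.5016, 0.0459, 0.1234]
ee_rot: [0.134, 0.991, -0.0, 0.0]
ft_force: [6.2, 1.2, -13.6]
grip_width: 0.136
grasp_force: 58.3
```

Ring is up about 13 mm. Turning clockwise (positive about tool z).

```bash
python3 -m pendant '[[0,0,0,0,0,0.2,-1],[0,0,0,0,0,0.7,-1],[0,0,0,0,0,1.2,-1],[0,0,0,0,0,1.7,-1],[0,0,0,0,0,2.2,-1],[0,0,0,0,0,2.7,-1],[0,0,0,0,0,3.2,-1],[0,0,0,0,0,3.7,-1],[0,0,0,0,0,4.0,-1],[0,0,0,0,0,4.0,-1]]'
```

```text
clock: 9.3
position: [0.5019, 0.0464, 0.1236]
ee_rot: [0.402, 0.916, 0.0, 0.0]
ft_force: [7.7, 3.2, -13.2]
grip_width: 0.132
grasp_force: 58.5
```

```bash
python3 - <<'E'
from h import *
o=manip.get_obs();print(o["position"],R.from_quat(o["ee_rot"]).as_matrix().round(3)[:2,1],o["joint_pos"].round(2),o["ft_force"].round(1),o["torque"].round(2))
P,D=manip.camera("wrist")
r=manip.tip_of("plantlet_seat","wrist");print(r)
save("pics/g.png",P)
E
```

```text
[0.50191762 0.04642436 0.12355691] [0.736 0.677] [-0.66  0.18  0.52  1.95 -0.11  1.04  0.65] [  7.7   3.2 -13.2] [ 0.62 -1.59  0.01]
[{'pixel': [271.6, 134.8], 'p': 0.8}]
```

View pics/g.png

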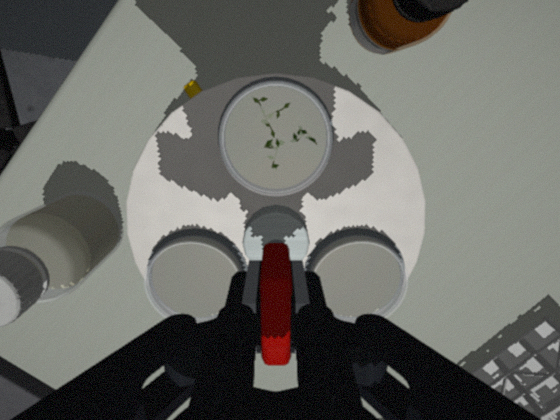

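The dish has followed the tool towards the amber bottle (turned 32° = 0.56 rad) and nothing is being touched. Next I go to about 0.72 rad, then lower lightly onto the track with a lighter grip.

```bash
python3 -m pendant '[[0,0,0,0,0,0.3,-1],[0,0,0,0,0,0.6,-1],[0,0,0,0,0,0.9,-1],[0,0,0,0,0,1.15,-1],[0,0,0,0,0,1.15,-1],[0,0,0.04,0,0,1.15,-1],[0,0,0.08,0,0,1.15,-1],[0,0,0.1,0,0,1.15,-1],[0,0,0.1,0,0,1.15,-1],[0,0,0.1,0,0,1.15,-1]]' 40
python3 -m pendant '[[0,0,0.01,0,0,0,-1],[0,0,0.02,0,0,0,-1],[0,0,0.03,0,0,0,-1],[0,0,0.03,0,0,0,-1],[0,0,0.03,0,0,0,-1],[0,0,0.03,0,0,0,-1],[0,0,0.03,0,0,0,-1],[0,0,0.03,0,0,0,-1],[0,0,0.03,0,0,0,-1],[0,0,0.03,0,0,0,-1]]' 30
```

```text
clock: 10.65
position: [0.5021, 0.0465, 0.1188]
ee_rot: [0.474, 0.88, 0.0, 0.0]
ft_force: [7.8, 3.4, -12.1]
grip_width: 0.13
grasp_force: 58.7
clock: 11.9
position: [0.5022, 0.0465, 0.1179]
ee_rot: [0.474, 0.88, 0.001, 0.0]
ft_force: [4.3, 2.7, -5.0]
grip_width: 0.129
grasp_force: 59.9
```

On the track (z 0.1179, fz relieved to -5) at 0.72 rad. Searching in 3° steps.

```bash
python3 -m pendant '[[0,0,0,0,0,0.06,-1],[0,0,0,0,0,0.12,-1],[0,0,0,0,0,0.18,-1],[0,0,0,0,0,0.24,-1],[0,0,0,0,0,0.3,-1],[0,0,0,0,0,0.36,-1],[0,0,0,0,0,0.4,-1],[0,0,0,0,0,0.4,-1],[0,0,0,0,0,0.4,-1],[0,0,0,0,0,0.4,-1]]' 30
python3 -c "
from h import *
print(manip.get_obs()['torque'].round(2))"
python3 -m pendant '[[0,0,0,0,0,0.06,-1],[0,0,0,0,0,0.12,-1],[0,0,0,0,0,0.18,-1],[0,0,0,0,0,0.24,-1],[0,0,0,0,0,0.3,-1],[0,0,0,0,0,0.36,-1],[0,0,0,0,0,0.4,-1],[0,0,0,0,0,0.4,-1],[0,0,0,0,0,0.4,-1],[0,0,0,0,0,0.4,-1]]' 30
python3 -c "
from h import *
print(manip.get_obs()['torque'].round(2))"
```

```text
clock: 13.15
position: [0.5022, 0.0466, 0.1176]
ee_rot: [0.499, 0.867, 0.001, 0.0]
ft_force: [7.6, 3.1, -8.8]
grip_width: 0.133
grasp_force: 59.2
[ 0.81 -1.27 -0.1 ]
clock: 14.4
position: [0.5022, 0.0466, 0.1174]
ee_rot: [0.522, 0.853, 0.001, 0.0]
ft_force: [7.2, 4.3, -11.3]
grip_width: 0.126
grasp_force: 58.7
[ 0.76 -1.62  0.02]
```

Load is back to full hang, so this may be the notch at 0.83 rad. Probing 1 mm down.

```bash
python3 -m pendant '[[0,0,0.004,0,0,0,-1],[0,0,0.008,0,0,0,-1],[0,0,0.012,0,0,0,-1],[0,0,0.016,0,0,0,-1],[0,0,0.02,0,0,0,-1],[0,0,0.02,0,0,0,-1],[0,0,0.02,0,0,0,-1],[0,0,0.02,0,0,0,-1],[0,0,0.02,0,0,0,-1],[0,0,0.02,0,0,0,-1]]' 30
python3 -c "
from h import *
print(manip.get_obs()['torque'].round(2))"
```

```text
clock: 15.65
position: [0.5022, 0.0466, 0.1165]
ee_rot: [0.522, 0.853, 0.001, 0.001]
ft_force: [8.5, 3.4, -10.7]
grip_width: 0.135
grasp_force: 58.8
[ 0.75 -1.47 -0.02]
```

```bash
python3 -m pendant '[[0,0,0.004,0,0,0,-1],[0,0,0.008,0,0,0,-1],[0,0,0.012,0,0,0,-1],[0,0,0.016,0,0,0,-1],[0,0,0.02,0,0,0,-1],[0,0,0.025,0,0,0,-1],[0,0,0.03,0,0,0,-1],[0,0,0.03,0,0,0,-1],[0,0,0.03,0,0,0,-1],[0,0,0.03,0,0,0,-1]]' 30
python3 -c "
from h import *
print(manip.get_obs()['torque'].round(2))"
```

```text
clock: 16.9
position: [0.5023, 0.0466, 0.1152]
ee_rot: [0.523, 0.853, 0.001, 0.0]
ft_force: [6.4, 3.8, -8.3]
grip_width: 0.131
grasp_force: 59.3
[ 0.74 -1.24 -0.14]
```

```bash
python3 -m pendant '[[0,0,0,0,0,0.04,-1],[0,0,0,0,0,0.08,-1],[0,0,0,0,0,0.12,-1],[0,0,0,0,0,0.16,-1],[0,0,0,0,0,0.2,-1],[0,0,0,0,0,0.2,-1],[0,0,0,0,0,0.2,-1],[0,0,0,0,0,0.2,-1],[0,0,0,0,0,0.2,-1],[0,0,0,0,0,0.2,-1]]' 30
python3 -c "
from h import *
print(manip.get_obs()['torque'].round(2))"
```

```text
clock: 18.15
position: [0.5022, 0.0466, 0.115]
ee_rot: [0.534, 0.845, 0.001, 0.001]
ft_force: [7.5, 3.4, -10.0]
grip_width: 0.131
grasp_force: 58.8
[ 0.79 -1.57  0.01]
```

Full hang again and no torque after moving on 1.6°, so the pin looks to be in the notch. Lowering further.

```bash
python3 -m pendant '[[0,0,0.006,0,0,0,-1],[0,0,0.012,0,0,0,-1],[0,0,0.018,0,0,0,-1],[0,0,0.024,0,0,0,-1],[0,0,0.03,0,0,0,-1],[0,0,0.036,0,0,0,-1],[0,0,0.04,0,0,0,-1],[0,0,0.04,0,0,0,-1],[0,0,0.04,0,0,0,-1],[0,0,0.04,0,0,0,-1]]' 30
python3 -c "
from h import *
print(manip.get_obs()['torque'].round(2))"
```

```text
clock: 19.4
position: [0.5022, 0.0466, 0.113]
ee_rot: [0.534, 0.845, 0.001, 0.0]
ft_force: [7.1, 3.7, -10.5]
grip_width: 0.134
grasp_force: 58.8
[ 0.79 -1.49 -0.01]
```

```bash
python3 -m pendant '[[0,0,0.01,0,0,0,-1],[0,0,0.02,0,0,0,-1],[0,0,0.03,0,0,0,-1],[0,0,0.03,0,0,0,-1],[0,0,0.03,0,0,0,-1],[0,0,0.03,0,0,0,-1],[0,0,0.03,0,0,0,-0.3],[0,0,0.03,0,0,0,0.4],[0,0,0.03,0,0,0,1],[0,0,0.03,0,0,0,1]]' 30
python3 -m pendant '[[0,0,0,0,0,0,1],[0,0,0,0,0,0,1],[0,0,-0.3,0,0,0,1],[0,0,-0.6,0,0,0,1],[0,0,-0.9,0,0,0,1],[0,0,-1,0,0,0,1],[0,0,-1,0,0,0,1],[0,0,-1,0,0,0,1],[0,0,-1,0,0,0,1],[0,0,-1,0,0,0,1]]'
python3 - <<'E'
from h import *
P,D=manip.camera("wrist");c=manip.get_calibration("wrist");o=manip.get_obs()
print(o["position"],R.from_quat(o["ee_rot"]).as_matrix().round(3)[:2,1])
red=(P[...,0].astype(int)>1.8*np.maximum(P[...,1],P[...,2]))&(P[...,0]>70)&(D>0)
v,u=np.nonzero(red);W=np.array([at(c,a,b,D[b,a]) for a,b in zip(u,v)])
T=W[W[:,2]>.128]
r=cv2.minAreaRect(T[:,:2].astype(np.float32)*1000);print(len(T),np.percentile(W[:,2],[50,90,100]),r)
save("pics/i.png",P)
E
```

```text
clock: 20.65
position: [0.5016, 0.0458, 0.1118]
ee_rot: [0.535, 0.845, 0.0, -0.0]
ft_force: [-0.9, 0.2, 0.5]
grip_width: 0.96
grasp_force: 0.0
clock: 21.9
position: [0.5015, 0.0458, 0.1615]
ee_rot: [0.535, 0.845, -0.0, -0.0]
ft_force: [-0.4, 0.8, 0.1]
grip_width: 0.998
grasp_force: 0.0
[0.50158063 0.04582815 0.16157661] [0.904 0.428]
1147 [0.13109735 0.13189973 0.13308436] ((502.9644775390625, 45.23975372314453), (10.998973846435547, 36.8469123840332), 25.944316864013672)
```

View pics/i.png

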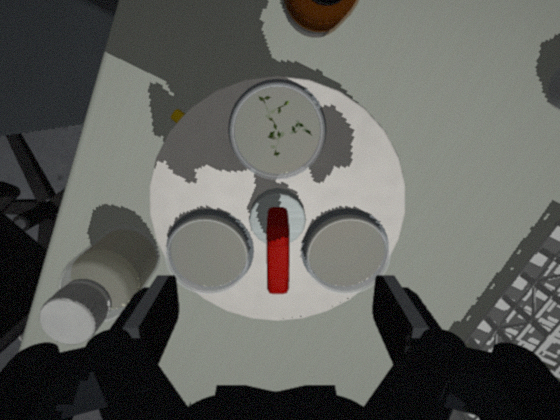

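The tab top is at z≈0.132, the same as when it was home at the start, and not the +7 mm it would show standing on the track. The table is at 49° (0.86 rad) on the amber side. The jaws (cols 177/375) are open above and clear of the tab (268–288). Handing in.

```bash
python3 -c "
from workcell import manip
print(manip.hand_in())"
```

```text
the job is handed in; nothing more can be done
None
```

I turned the plantlet dish about 0.86 rad to the amber bottle's side; the ring looks home in that notch (its top is back at the starting height), the gripper has let go, and I handed the job in at about 22 s; no verdict came back.

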